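Reset a print-head rest and lay the head on it

ROBOT

A 6-joint arm with a two-finger parallel gripper is mounted at the origin on a cart in front of the work surface, level with it; the furniture and walls round the work are solid. World frame = base frame: x ahead of the robot, y to its left, z up, the work surface at z = 0. Lengths are in mm, angles in degrees, forces in N, time in s.
With the tool pointing down it reaches from about 300 to 825 mm from the base axis. Payload 5.4 kg.
Tool frame: the origin (TCP) lies at the very end of the fingers, on their centre line; the grasp point (between the pads) lies 19 mm behind it; z points along the fingers, y is the line along which they close (so a half turn about z gives the same grasp; the last joint's range is limited). The gripper opens to 92 mm and grips with 3 to 60 N. Pads are 20 mm wide; open, the fingers measure 128 mm over their backs; the gripper's body (75 mm by 189 mm) begins 69 mm behind the grasp point.
Start: joints at [58.551, 9.076, 91.501, -0, 79.423, -12.038], TCP at [191.114, 542.293, 214.601] pointing down, gripper open.
Joint ranges: [-166.64, 166.64], [-54.1, 131.32], [10.49, 154.53], [-73.88, 253.88], [9.74, 151.15], [-171.62, 171.62]. Speed limits (degrees/s): [147.25, 147.25, 180, 180, 180, 180].

INTERFACE

Orientations are given as [roll, pitch, yaw] about the fixed x, y, z axes, in that order (R = Rz(yaw) Ry(pitch) Rx(roll)).
In Python, from rig import env gives the robot as it stands. The module is installed in compiled form; this text tells all that it offers.
- The arm moves only by the shell command python3 -m crank 'ROWS'. ROWS is JSON, a list of rows, each a list of 3 entries, a list of its own where there are three numbers: the turn, a rotation vector about the tool's x, y, z in degrees, then the shift along the tool's x, y, z in m, then the closure, from -1 (fully open) to 1 (shut). A call has 1 to 5 rows; each row shifts and turns the commanded pose from where the row before left it, along the tool's axes as they then stand; what a row does not reach is not made up. A row lasts 1/12 s, in which the tool goes at most 41.7 mm and 7.16 degrees, less where a joint would pass 70% of its speed; a pose out of reach is approached as far as the arm can. A call with a gripper value outside its range is refused whole. The fingers move at their own pace and stop on an object; the grip force is fixed at half the most. Time passes only in rows, so rows that do not move let the fingers close. It gives the time, the measured TCP pose, the force, the opening and the grip force at its end, in the units of the state.
- env.get_obs(): the state, without advancing time (a new reading comes with each control period).
- env.grab_frame(name): name is "scene" or "top"; returns a dict with "image" (480x640x3 uint8, blue, green, red), "camera_matrix" (3x3 intrinsics, pixels), "k1" (the pictures are not rectified: a ray, as slopes to the right and down, at radius r is drawn at 1 + k1 r^2 times it, then the intrinsics apply), "eye" and "orientation" of the camera in the world. Camera axes: x right, y down, z forward; pixel columns grow to the right and rows downward; lengths in mm; the calibration is good to about 2 mm. A picture is of the moment at which its call begins. There is no depth.
- env.close_job(): hands the job in; it is judged then, once.
Trained networks look in a picture, given as the dict that the camera call returned (one of the last four; its "shot" number tells which), for a name from the list of things; names that differ only in an ending like _2 or _b are one class to them, and where a whole thing is asked for, a point or a joint stands for the part that bears it (a point fixed in the world has none). Each returns a list of dicts, best first, with "confidence" (0 to 1); they miss things now and then, are a little off and sometimes report something else, mostly with a low value. They report only what shows in the picture. A call takes as long as a camera call.
- env.recognise(picture, label): "xyz" ([x, y, z] in mm, in world coordinates, good to about 4 mm: the middle of the surface that is visible of it).
- env.pinpoint(picture, label): "xyz" ([x, y, z] in mm, in world coordinates, good to about 4 mm: a listed point, or the origin of a listed thing).
The state is a dict: "time": time; "q": joint angles; "qvel": joint speeds; "effort": joint torques, N m; "eef_pos": TCP position; "tcp_rot": TCP orientation; "wrist_force": force on the tool from outside, world axes, zero at the start; "moment": the same for the moment, N m; "grip_width": finger opening in mm; "finger_force": force on a finger pad.
Only numpy, scipy, OpenCV 4.12 (cv2) and the standard library are available. Lean on these libraries where they do the work, as an engineer would, in place of code of your own. Each camera call takes 0.05 s, during which the arm holds its last target. There are 200 camera calls.

TASK

The blue cleat on the sloped print-head rest is set too high for the head. Press the orange button, slide the tube down the slope until the button pops up by itself in the next hole, then lay the print head lengthwise up the sloped plate with its lower end resting against the cleat and let go. Do not push the bottle, the label roll or the tape roll about.

Things in the scene. Friction and masses are not known exactly. Their poses are not given: they have to be found in the camera images.
- stand: The fixed rest: grey base, slick aluminium plate sloping 20 degrees down toward the robot, 110 mm across and 215 mm long, and on its left a dark steel outer tube 36 mm wide and 140 mm long, its centre line 85 mm left of the plate's, its top 35 mm over the plate's surface. Origin on the bench, 58 mm below the plate on its centre line; x ahead up the slope (but level), y left, z up.
- cleat_face (a point): Point on the plate's surface and centre line, at the upper face of the blue cleat bar (140 mm across the slope, 15 mm high, 12 mm thick, fixed to the inner tube, moves with it). x: up the slope, away from the robot; y: across to the left; z: square to the plate, outward. At the start the plate reaches 96 mm up the slope and 119 mm down it from here.
- button_top (a point): Middle of the top of the orange button cap (26 mm along the slope, 22 mm across, 20 mm high) on the tube's slotted top; same axes as cleat_face. The cap moves along with the inner tube. Let out, the cap's underside is 9 mm above the outer tube's top and its top 29 mm above it.
- release_button (a joint): How far the button is pressed, m: 0 out, 0.007 bottom; spring 4 N at first, 8 N at the bottom. At a hole, pressing 4 mm or more unlocks the tube. Once slid 5 mm or so from the hole it stays about 4 mm down by itself until the next hole, where it pops out to 0 and locks the tube, with 2 mm play either way. Held down while it passes the hole, it does not pop.
- slide_tube (a joint): How far the inner tube with button and cleat is slid out down the slope, m: 0 at the start (locked in the first hole), end stop 0.085. The next hole is hidden inside the outer tube, somewhere from 0.043 to 0.072: different each time, found only by sliding and feeling for it. 2 to 3 N of friction; the tube stays where it is left.
- print_head: Spare printer print head, a white and green bar 36 mm (its x) by 120 mm (its y, its length) by 24 mm high (its z); only the lower 12 mm has the full 36 mm width, so grip it low; origin in the middle of its underside. It lies flat on the bench to the right of the rest, length roughly across the bench.
- alcohol_bottle: Small white bottle with a red nozzle, 43 mm across, 126 mm high, standing on the bench behind the work. Bystander.
- label_roll: White label roll, 68 mm across, 39 mm high, standing on its end on the bench behind the work. Bystander.
- tape_roll: Black tape roll, 58 mm across, 19 mm high, lying on the bench behind the print head. Bystander.

How it is judged (in metres and radians):
On the way:
1. the tube has been slid out and the button has popped up in the next hole (value of joint slide_tube above 0.035 m and value of joint release_button below 0.0015 m), for 0.2 s.
At the end, for the whole second after the job is handed in: Tube slid out over 35 mm, button up (under 1.5 mm pressed); print head flat on the sloped plate (0.12 rad), lengthwise up the slope (0.2 rad), either end down, its middle 52 to 69 mm up-slope of the cleat face and within 37 mm of the plate's centre line, let go and at rest (all of step 1 and x of print_head in the frame of cleat_face between 0.052 and 0.069 m and y of print_head in the frame of cleat_face between -0.037 and 0.037 m and angle between the y axis of print_head and the x axis of cleat_face, either way round below 0.2 rad and angle between the z axis of print_head and the z axis of cleat_face, either way round below 0.12 rad and linear speed of print_head below 0.01 m/s); the robot touches nothing.
It fails at once if the bottle is pushed more than 30 mm (distance of alcohol_bottle from where it was at the start of the episode above 0.03 m).
It fails at once if the label roll is pushed more than 30 mm (distance of label_roll from where it was at the start of the episode above 0.03 m).
It fails at once if the tape roll is pushed more than 30 mm (distance of tape_roll from where it was at the start of the episode above 0.03 m).
It also fails if it takes over 61 s, if anything falls off the work surface, if the arm or the gripper's body presses on something with over 40 N, if the wrist force passes 120 N, or if a joint passes its speed limit or range.

## Working session

There is one attempt and no reset: what is moved stays moved. The work goes in short steps, Python scripts to look and compute and a shell command to move; the robot and the scene stay as the last step left them, time stands still between calls to the robot, and variables do not carry over. Pictures are saved under pics/ and viewed, at most 10 in all, crops included, and the job is handed in when it is done.

```bash
mkdir -p pics; cat > h.py <<'E'
from rig import env
import numpy as np, cv2
np.set_printoptions(precision=1,suppress=True)
def look(n,labels,save=None):
    p=env.grab_frame(n)
    if save: cv2.imwrite('pics/'+save,p['image'])
    for l in labels:
        for f in ('pinpoint','recognise'):
            for d in getattr(env,f)(p,l)[:2]:
                print(n,f,l,np.array(d['xyz']),round(d['confidence'],2))
    return p
E
python3 - <<'E'
from h import *
a=look('scene',['stand','cleat_face','button_top','print_head'],'s0.png')
b=look('top',['stand','cleat_face','button_top','print_head','alcohol_bottle','label_roll','tape_roll'],'t0.png')
for p in(a,b):print(p['eye'],p['orientation'],p['camera_matrix'],p['k1'])
print(env.get_obs())
E
```

```text
scene pinpoint stand [536.  121.5  -0.4] 0.81
scene recognise stand [569.2 167.5  43.6] 0.68
scene pinpoint cleat_face [530.6 119.2  54. ] 0.77
scene recognise cleat_face [534.6 192.5  78.4] 0.93
scene pinpoint button_top [634.8 197.7 156.6] 0.64
scene recognise button_top [640.1 196.  158. ] 0.63
scene pinpoint print_head [ 472.3 -104.     2.5] 0.93
scene pinpoint print_head [631.3 194.4 155.9] 0.2
scene recognise print_head [475.7 -95.5  13.6] 0.8
top pinpoint stand [537.  121.3   1.7] 0.66
top recognise stand [543.7 149.1  47.9] 0.87
top recognise stand [ 669.7 -112.4   19.3] 0.61
top pinpoint cleat_face [527.9 119.5  57.5] 0.97
top pinpoint cleat_face [ 670.1 -113.     1.9] 0.51
top recognise cleat_face [527.2 191.9  81.4] 0.95
top pinpoint button_top [628.5 197.3 158.3] 0.52
top recognise button_top [632.  195.7 154.9] 0.75
top recognise button_top [475.4 -99.1  12.1] 0.51
top pinpoint print_head [472.3 -99.7  -0.5] 0.95
top recognise print_head [473.1 -96.7  14.3] 0.85
top pinpoint alcohol_bottle [ 751.  -120.4    2.2] 0.62
top recognise alcohol_bottle [ 742.1 -116.1   75.6] 0.
[... 252 characters left out ...]
.8
top recognise tape_roll [741.6  63.   36.6] 0.74
[900.3 489.  956.6] [-148.2   -0.6  146.3] [[480.8   0.  317.9]
 [  0.  480.8 238.2]
 [  0.    0.    1. ]] -0.06074680578217918
[ 472.5   60.7 1045.9] [-171.8   -0.5  -88.7] [[492.8   0.  315.4]
 [  0.  492.8 235.7]
 [  0.    0.    1. ]] 0.014220111469720994
{'time': 1.2, 'q': array([ 58.6,   9.1,  91.5,  -0. ,  79.4, -12. ]), 'qvel': array([0. , 0.1, 0. , 0. , 0. , 0.1]), 'effort': array([  0. , -38.6, -32.2,   0.1,   0. ,  -0. ]), 'eef_pos': array([191.1, 542.3, 214.6]), 'tcp_rot': array([180. ,   0. , 160.6]), 'wrist_force': array([ 0.3, -0.8, -0.1]), 'moment': array([-0.,  0., -0.]), 'finger_force': 0.0, 'grip_width': 91.86258101797996}
```

View pics/t0.png

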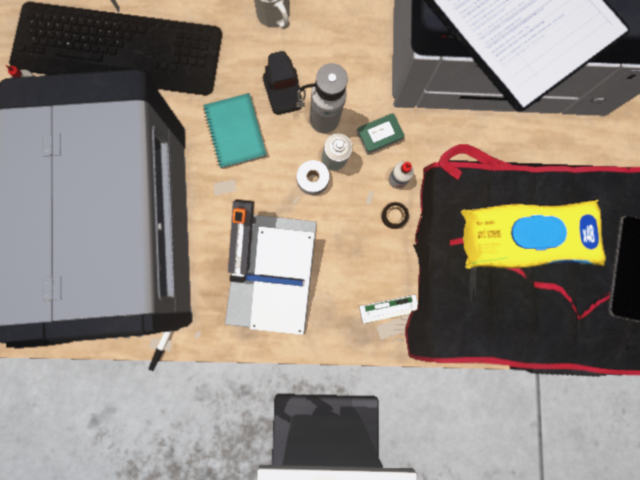

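View pics/s0.png

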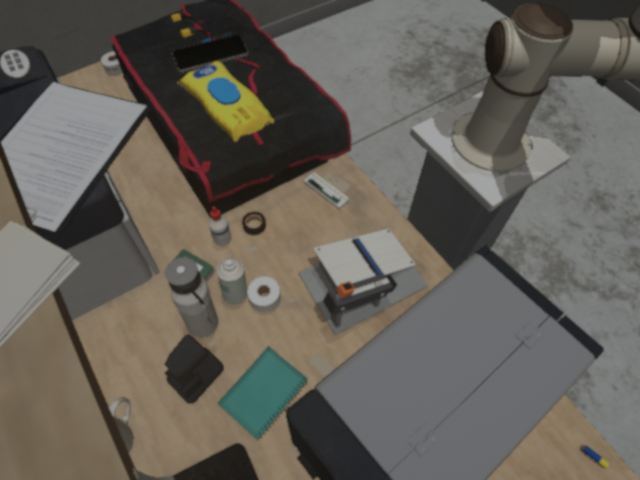

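The top view shows the rest with its plate at (252..316, 221..333), the cleat at (247..303, 280) and the button at (239, 215). The print head is at (388, 309), with the tape roll at (395, 215), bottle at (402, 174) and label roll at (313, 177). The scene view agrees: button (346, 289), cleat (368, 257), head (327, 190). The big printer stands to the left. I'll enlarge both views to get the yaw.

```bash
python3 - <<'E'
import cv2
t=cv2.imread('pics/t0.png');s=cv2.imread('pics/s0.png')
cv2.imwrite('pics/tc.png',cv2.resize(t[195:345,220:420],None,fx=4,fy=4,interpolation=cv2.INTER_CUBIC))
cv2.imwrite('pics/sc.png',cv2.resize(s[170:320,280:440],None,fx=4,fy=4,interpolation=cv2.INTER_CUBIC))
E
```

```text
(no output)
```

View pics/tc.png

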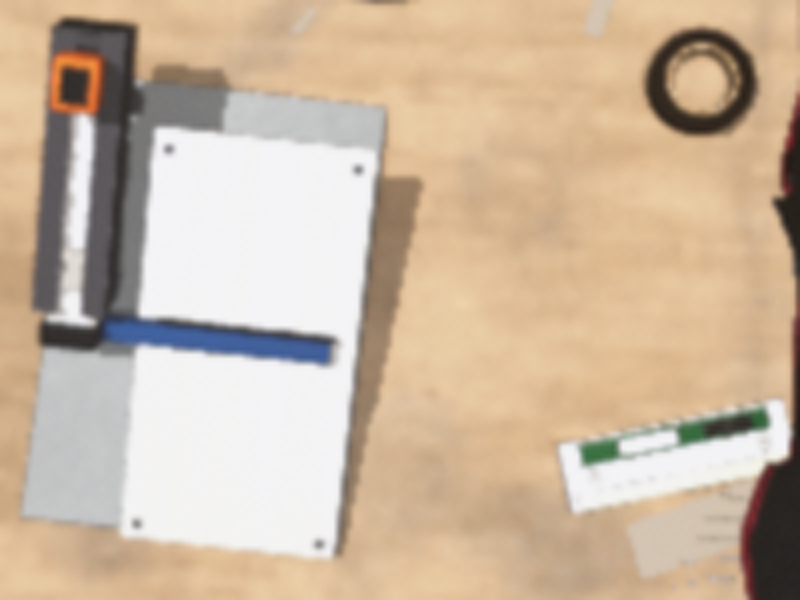

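View pics/sc.png

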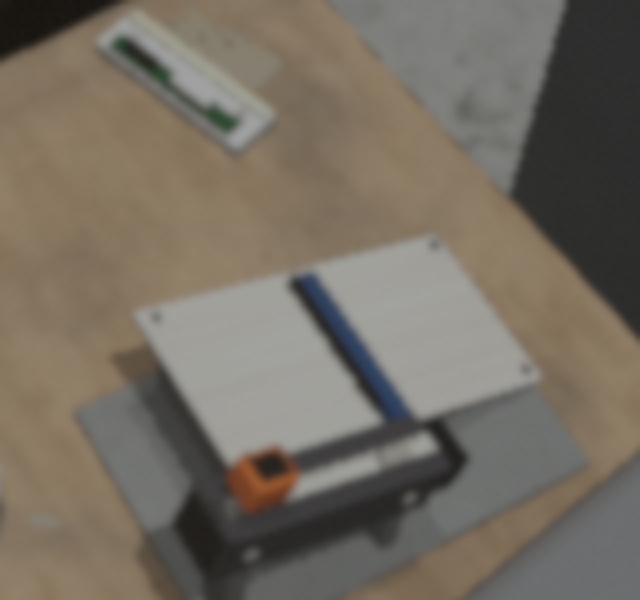

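The crops show plate corners, in tc pixels, at (152,127), (379,150), (336,557) and (121,535), and the button at (77,83). The head corners are at (557,441), (782,400), (795,460) and (572,514). The scene crop shows the same features. I'll fit the poses to both views.

```bash
cat > fit.py <<'E'
from h import *
from scipy.optimize import least_squares
from scipy.spatial.transform import Rotation as R
def proj(p,X):
    c=(np.asarray(X)-p['eye'])@R.from_euler('xyz',p['orientation'],degrees=True).as_matrix()
    u=c[:,:2]/c[:,2:]; u=u*(1+p['k1']*(u**2).sum(1,keepdims=True))
    K=p['camera_matrix']; return u*[K[0,0],K[1,1]]+[K[0,2],K[1,2]]
def frame(yaw): return R.from_euler('xyz',[0,-20,yaw],degrees=True).as_matrix()
E
python3 - <<'E'
from fit import *
a=env.grab_frame('scene');b=env.grab_frame('top')
T=lambda l:np.array(l)/4+[220,195]; S=lambda l:np.array(l)/4+[280,170]
pl=np.array([[96,55,0],[96,-55,0],[-119,-55,0],[-119,55,0.]])
tp=T([[152,127],[379,150],[336,557],[121,535]]); sp=S([[135,315],[437,235],[540,378]])
f=lambda v:v[:3]+pl@frame(v[3]).T
r=least_squares(lambda v:np.r_[(proj(b,f(v))-tp).ravel(),(proj(a,f(v)[1:])-sp).ravel()],[529,119,55,-5])
print('cleat x,y,z,yaw',r.x,'res',r.fun)
# button: triangulate
bt=least_squares(lambda X:np.r_[(proj(b,[X])-T([[77,82]])).ravel(),(proj(a,[X])-S([[270,464]])).ravel()],[631,197,157])
print('button',bt.x,bt.fun,'in cleat frame',frame(r.x[3]).T@(bt.x-r.x[:3]))
# head
hc=np.array([[18,60,0],[18,-60,0],[-18,-60,0],[-18,60,0.]])
th=T([[557,441],[782,400],[795,460],[572,514]]); sh=S([[238,152],[97,42],[137,10],[277,115]])
g=lambda v:v[:3]+hc@R.from_euler('z',v[3],degrees=True).as_matrix().T
q=least_squares(lambda v:np.r_[(proj(b,g(v))-th).ravel(),(proj(a,g(v))-sh).ravel()],[473,-98,12,10])
print('head x,y,z(top of base),yaw',q.x,q.fun)
E
```

```text
cleat x,y,z,yaw [531.5 120.9  51.7  -4.7] res [ 0.3  0.4 -1.1  0.5 -0.9  0.5 -0.2  0.3 -1.3 -0.6 -1.3 -0.2 -0.2  0.2]
button [633.2 196.9 159. ] [-0.8  0.8 -1.1 -0.2] in cleat frame [126.1  84.1  68.3]
head x,y,z(top of base),yaw [ 472.4 -101.5    9.    12.9] [-0.5  0.9 -0.8 -0.4 -0.1  1.7 -0.6 -0.1 -0.7 -0.5 -1.  -0.1 -1.  -0.1
 -0.6  0.1]
```

```bash
cat > go.py <<'E'
from fit import *
C=np.array([530.5,120,53.5]); F=frame(-4.7); B=np.array([632,197,157.])
def slope_tool(yd):  # tool z=-plate normal, tool y = yd in plate coords
    z=-F[:,2]; y=F@np.array(yd,float); return np.c_[np.cross(y,z),y,z]
RB=slope_tool([1,0,0])
def to(P,Rt):
    o=env.get_obs(); R0=R.from_euler('xyz',o['tcp_rot'],degrees=True).as_matrix()
    rv=R.from_matrix(R0.T@Rt).as_rotvec(degrees=True)
    d=R0.T@(np.array(P)-o['eef_pos'])
    print('t',o['time'],'pos',o['eef_pos'],'shift mm',d,'rotvec',rv,np.linalg.norm(rv),'F',o['wrist_force'],'w',round(o['grip_width'],1))
    print(' shift after turn',Rt.T@(np.array(P)-o['eef_pos']))
E
python3 -m crank '[[[0,0,0],[0,0,-0.04],-1],[[0,0,0],[0,0,-0.04],-1],[[0,0,0],[0,0,-0.04],-1],[[0,0,0],[0,0,-0.04],-1]]'
python3 - <<'E'
from go import *
print('button in cleat',F.T@(B-C))
to([610,195,375],RB)
E
```

```text
time: 1.63
eef_pos: [190.9, 541.9, 376.4]
tcp_rot: [-180.0, -0.0, 160.6]
wrist_force: [0.8, 0.9, 0.1]
grip_width: 92.5
finger_force: 0.0
button in cleat [124.5  85.1  64.8]
t 1.6333 pos [190.9 541.9 376.4] shift mm [-510.6 -187.9    1.4] rotvec [-17.  -13.1  74.5] 77.5217069042476 F [0.8 0.9 0.1] w 92.5
 shift after turn [-311.4  418.8  153.9]
```

```bash
for i in 1 2 3; do python3 -m crank '[[[0,0,0],[-0.034,-0.0125,0],-1],[[0,0,0],[-0.034,-0.0125,0],-1],[[0,0,0],[-0.034,-0.0125,0],-1],[[0,0,0],[-0.034,-0.0125,0],-1],[[0,0,0],[-0.034,-0.0125,0],-1]]' | grep -E "eef_pos|force"; done
python3 - <<'E'
from go import *
to([610,195,375],RB)
E
```

```text
eef_pos: [331.7, 425.7, 374.8]
wrist_force: [0.3, 0.7, 0.7]
finger_force: 0.0
eef_pos: [471.4, 310.0, 374.8]
wrist_force: [0.9, 0.3, -0.4]
finger_force: 0.0
eef_pos: [611.0, 194.6, 374.6]
wrist_force: [-0.5, 0.4, -0.2]
finger_force: 0.0
t 2.8833 pos [611.  194.6 374.6] shift mm [ 1.1  0.1 -0.4] rotvec [-17.  -13.1  74.5] 77.50856787542811 F [-0.5  0.4 -0.2] w 91.7
 shift after turn [ 0.3 -0.8 -0.7]
```

Turn 77.5° over 12 rows, −1.417/−1.09/6.21 per row, then aim 30 mm above the button.

```bash
for i in 1 2 3; do python3 -m crank '[[[-1.417,-1.09,6.21],[0,0,0],-1],[[-1.417,-1.09,6.21],[0,0,0],-1],[[-1.417,-1.09,6.21],[0,0,0],-1],[[-1.417,-1.09,6.21],[0,0,0],-1]]' | grep -E "eef_pos|rot"; done
python3 - <<'E'
from go import *
to(B+30*F[:,2],RB)
to(B-18*F[:,2],RB)
E
```

```text
eef_pos: [610.2, 195.5, 374.3]
tcp_rot: [173.5, 3.0, 135.2]
eef_pos: [609.8, 195.7, 374.7]
tcp_rot: [166.4, 3.0, 110.0]
eef_pos: [609.7, 195.8, 374.7]
tcp_rot: [160.0, -0.1, 85.0]
t 3.8833 pos [609.7 195.8 374.7] shift mm [  2.8 -53.8 182.1] rotvec [ 0.   0.  -0.4] 0.3640683682523528 F [ 0.1 -0.4  0. ] w 91.9
 shift after turn [  3.  -53.6 182.1]
t 3.8833 pos [609.7 195.8 374.7] shift mm [  2.8 -53.8 230.1] rotvec [ 0.   0.  -0.4] 0.3640683682523528 F [ 0.1 -0.4  0. ] w 91.9
 shift after turn [  3.  -53.6 230.1]
```

```bash
python3 -m crank '[[[0,0,0],[0.0006,-0.0108,0.0364],-1],[[0,0,0],[0.0006,-0.0108,0.0364],-1],[[0,0,0],[0.0006,-0.0108,0.0364],-1],[[0,0,0],[0.0006,-0.0108,0.0364],-1],[[0,0,0],[0.0006,-0.0108,0.0364],-1]]' 
python3 - <<'E'
from go import *
p=look('scene',['button_top']);q=look('top',['button_top'])
o=env.get_obs(); print([proj(k,[o['eef_pos'],B]) for k in (p,q)])
I=[]
for k in (p,q):
    c=proj(k,[B])[0].astype(int); I.append(cv2.resize(k['image'][c[1]-60:c[1]+60,c[0]-50:c[0]+50],(400,480),interpolation=cv2.INTER_CUBIC))
cv2.imwrite('pics/b1.png',np.hstack(I))
to(B-18*F[:,2],RB)
E
```

```text
time: 4.3
eef_pos: [621.2, 198.2, 183.6]
tcp_rot: [160.0, -0.0, 85.3]
wrist_force: [-0.0, -0.4, -0.0]
grip_width: 91.5
finger_force: 0.0
scene pinpoint button_top [633.2 195.8 156.8] 0.68
scene recognise button_top [640.8 196.2 154.1] 0.77
top pinpoint button_top [630.3 199.  158.7] 0.49
top recognise button_top [633.6 186.6 153.8] 0.51
[array([[352.3, 276.3],
       [346.8, 286. ]]), array([[234.8, 218.6],
       [238.5, 217.1]])]
t 4.6 pos [623.5 198.5 189.3] shift mm [-0.9 -3.2 51.3] rotvec [ 0.3 -0.1 -0.1] 0.307636051478672 F [ 0.5 -0.6  0.1] w 91.6
 shift after turn [-0.8 -3.  51.3]
```

View pics/b1.png

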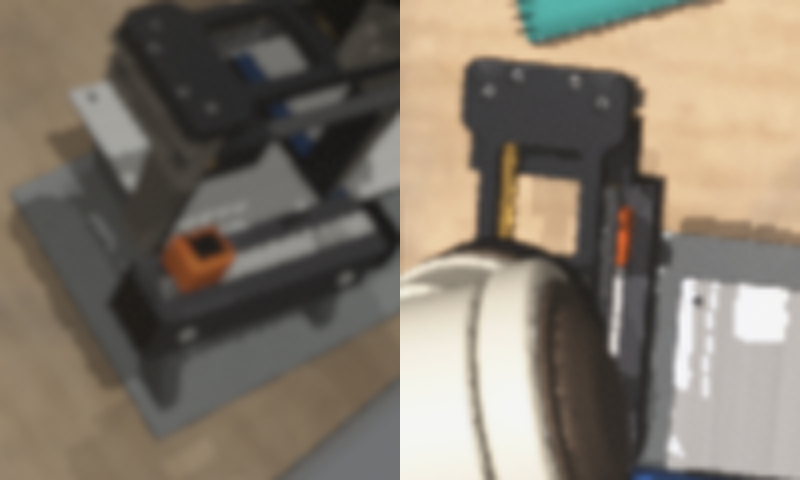

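The fingers straddle the orange cap up- and down-slope (scene crop (200,260), top crop (625,235)). Next I descend, then close lightly.

```bash
python3 -m crank '[[[0,0,0],[-0.001,-0.003,0.016],-1],[[0,0,0],[0,0,0.02],-1],[[0,0,0],[0,0,0.015],-1],[[0,0,0],[0,0,0],-1]]' 
python3 -m crank '[[[0,0,0],[0,0,0],0.5],[[0,0,0],[0,0,0],0.5],[[0,0,0],[0,0,0],0.5],[[0,0,0],[0,0,0],0.5],[[0,0,0],[0,0,0],0.5]]' 
python3 -m crank '[[[0,0,0],[0,0,0],0.5],[[0,0,0],[0,0,0],0.5],[[0,0,0],[0,0,0],0.5]]' 
python3 - <<'E'
from go import *
to(B-18*F[:,2],RB)
E
```

```text
time: 4.93
eef_pos: [636.3, 195.7, 136.2]
tcp_rot: [160.1, -0.0, 85.2]
wrist_force: [0.0, 1.2, -0.4]
grip_width: 92.0
finger_force: 0.0
time: 5.35
eef_pos: [636.3, 196.2, 137.4]
tcp_rot: [159.9, -0.1, 85.3]
wrist_force: [0.5, 0.1, -0.1]
grip_width: 60.7
finger_force: 0.0
time: 5.6
eef_pos: [635.8, 196.0, 136.2]
tcp_rot: [160.0, -0.0, 85.3]
wrist_force: [-0.1, -0.1, -0.2]
grip_width: 40.6
finger_force: 0.0
t 5.6 pos [635.8 196.  136.2] shift mm [ 0.7  3.5 -2.9] rotvec [-0. -0. -0.] 0.06748860236791626 F [-0.1 -0.1 -0.2] w 40.6
 shift after turn [ 0.7  3.5 -2.9]
```

```bash
python3 -m crank '[[[0,0,0],[0,0.002,-0.002],0.5],[[0,0,0],[0,0,0],1],[[0,0,0],[0,0,0],1],[[0,0,0],[0,0,0],1],[[0,0,0],[0,0,0],1]]' 
python3 - <<'E'
from go import *
o=env.get_obs();print(F.T@o['wrist_force'],F.T@(o['eef_pos']-C))
E
```

```text
time: 6.02
eef_pos: [637.6, 195.9, 139.3]
tcp_rot: [160.0, -0.0, 85.3]
wrist_force: [1.1, -0.5, 1.7]
grip_width: 25.8
finger_force: 30.0
[ 1.6 -0.4  1.2] [123.8  84.4  46.3]
```

```bash
cat > st.py <<'E'
from go import *
o=env.get_obs();print('t',o['time'],'F plate',F.T@o['wrist_force'],'P plate',F.T@(o['eef_pos']-C),'w',o['grip_width'],o['finger_force'])
E
python3 -m crank '[[[0,0,0],[0,0,0.003],1],[[0,0,0],[0,0,0.003],1],[[0,0,0],[0,0,0],1]]' >/dev/null; python3 st.py
python3 -m crank '[[[0,0,0],[0,-0.003,0],1],[[0,0,0],[0,-0.003,0],1]]'>/dev/null; python3 st.py
```

```text
t 6.2667 F plate [-0.5 -1.1  6.1] P plate [123.6  84.4  40.1] w 25.79974703706879 30.001662969589233
t 6.4333 F plate [ 1.1 -0.8  5.7] P plate [118.7  84.4  40.8] w 26.03791750525488 30.001714825630188
```

```bash

python3 -m crank '[[[0,0,0],[0,-0.003,0],1],[[0,0,0],[0,-0.003,0],1],[[0,0,0],[0,0,0],1]]'>/dev/null; python3 st.py
python3 -m crank '[[[0,0,0],[0,0,0],0.2],[[0,0,0],[0,0,0],0.2],[[0,0,0],[0,0,0],0.2]]'>/dev/null; python3 st.py
```

```text
t 6.6833 F plate [-0.6 -2.   5.3] P plate [111.8  84.4  40.6] w 25.737127533198507 30.001709461212158
t 6.9333 F plate [ 0.1 -0.   0.1] P plate [110.1  84.2  39.2] w 36.53959374916299 0.0
```

```bash

python3 -m crank '[[[0,0,0],[0,-0.006,0],0.2],[[0,0,0],[0,-0.006,0],0.2],[[0,0,0],[0,-0.006,0],0.2],[[0,0,0],[0,-0.006,0],0.2],[[0,0,0],[0,-0.004,0],0.2]]'>/dev/null; python3 st.py
for i in 1 2 3; do python3 -m crank '[[[0,0,0],[0,-0.002,0],0.2],[[0,0,0],[0,-0.001,0],0.2]]'>/dev/null; python3 st.py; done
```

```text
t 7.35 F plate [ 18.5  -0.9 -16.2] P plate [88.8 84.3 40.9] w 36.73124090752313 9.488988518714905
t 7.5167 F plate [4.8 0.3 0.5] P plate [82.7 84.3 40.7] w 36.563233115343905 2.465405836701393
t 7.6833 F plate [ 4.5 -0.8  1.3] P plate [79.2 84.3 40.7] w 36.71003337071123 2.4196842312812805
t 7.85 F plate [2.9 0.1 2. ] P plate [75.6 84.4 40.6] w 36.54436097321457 1.8569613620638847
```

```bash

for i in 1 2 3 4; do python3 -m crank '[[[0,0,0],[0,-0.001,0],0.2],[[0,0,0],[0,-0.001,0],0.2]]'>/dev/null; python3 st.py; done
```

```text
t 8.0167 F plate [3.7 0.3 2.8] P plate [72.7 84.5 40.4] w 36.49004040640976 1.7366229370236397
t 8.1833 F plate [ 4.  -0.3  2.6] P plate [70.2 84.5 40.1] w 36.97012896187272 1.6989800333976746
t 8.35 F plate [3.2 0.5 1.8] P plate [68.  84.5 40. ] w 36.24052051992231 1.655881628394127
t 8.5167 F plate [2.9 1.3 2.8] P plate [65.9 84.5 39.9] w 36.67543738901699 1.6465124487876892
```

```bash

for i in 1 2 3; do python3 -m crank '[[[0,0,0],[0,-0.001,0],0.2],[[0,0,0],[0,-0.001,0],0.2]]'>/dev/null; python3 st.py; done
```

```text
t 8.6833 F plate [3.  1.1 2.8] P plate [64.  84.5 39.9] w 37.0912074534534 1.6618862003087997
t 8.85 F plate [2.9 1.1 2.6] P plate [62.  84.5 40. ] w 36.672658880539245 1.6920837387442589
t 9.0167 F plate [4.5 0.9 2.8] P plate [59.8 84.4 39.9] w 36.82305270182383 1.4136074110865593
```

```bash

for i in 1 2 3; do python3 -m crank '[[[0,0,0],[0,-0.001,0],0.2],[[0,0,0],[0,-0.001,0],0.2]]'>/dev/null; python3 st.py; done
```

```text
t 9.1833 F plate [4.2 1.5 0. ] P plate [57.9 84.3 39.8] w 36.97275828962645 2.150546908378601
t 9.35 F plate [ 5.8  1.4 -0.9] P plate [56.3 84.3 39.8] w 36.84932395163946 2.492543086409569
t 9.5167 F plate [2.7 0.6 1.6] P plate [54.  84.3 39.9] w 37.28572743540595 1.8045087531208992
```

```bash

for i in 1 2; do python3 -m crank '[[[0,0,0],[0,-0.001,0],0.2],[[0,0,0],[0,-0.001,0],0.2]]'>/dev/null; python3 st.py; done
```

```text
t 9.6833 F plate [2.1 0.7 1. ] P plate [50.6 84.2 39.5] w 36.91892447405356 0.7013801671564579
t 9.85 F plate [ 3.6 -0.5 -2.9] P plate [49.2 84.2 39.5] w 36.79703733642484 2.0310645550489426
```

```bash

for i in 1 2 3; do python3 -m crank '[[[0,0,0],[0,-0.001,0],0.2],[[0,0,0],[0,0,0],0.2]]'>/dev/null; python3 st.py; done
python3 - <<'E'
from go import *
I=[]
for n in('scene','top'):
    p=look(n,['button_top','cleat_face']); c=proj(p,[C+F@[60,85,64]])[0].astype(int)
    I.append(cv2.resize(p['image'][c[1]-60:c[1]+60,c[0]-50:c[0]+50],(400,480),interpolation=cv2.INTER_CUBIC))
cv2.imwrite('pics/b2.png',np.hstack(I))
E
```

```text
t 10.0167 F plate [ 4.4  0.  -3.7] P plate [49.2 84.2 39.6] w 36.63457632520577 2.300776094198227
t 10.1833 F plate [ 7.1 -1.1 -6.1] P plate [49.1 84.2 39.8] w 37.06879479555291 3.3293909579515457
t 10.35 F plate [ 9.6 -0.1 -7.2] P plate [49.1 84.2 39.9] w 36.85112659866138 4.598811864852905
scene pinpoint button_top [564.9 199.8 133.6] 0.53
scene recognise button_top [571.2 209.9 129.3] 0.66
scene pinpoint cleat_face [461.2 122.3  27.7] 0.9
scene recognise cleat_face [488.3 209.5  61.8] 0.82
top pinpoint cleat_face [464.4 125.2  29. ] 0.71
top recognise cleat_face [456.1 137.9  42.4] 0.59
top recognise cleat_face [ 671.3 -112.1   20.6] 0.35
```

View pics/b2.png

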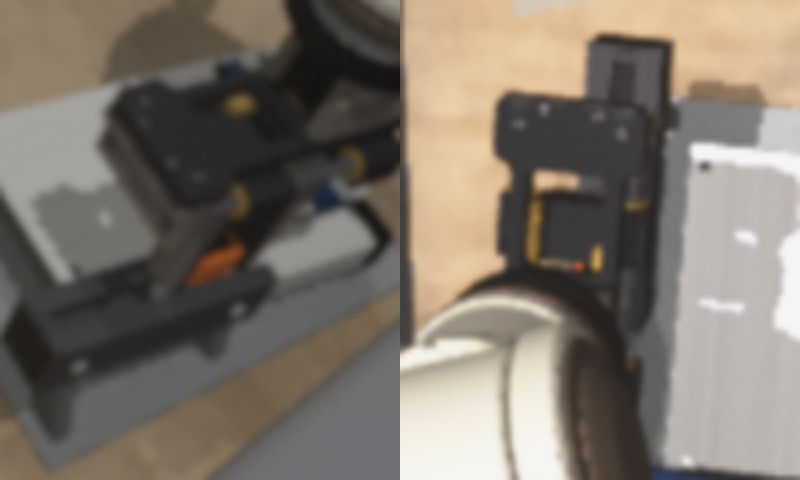

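The travel stalled at about 69 mm with the force rising, so the tube is locked in the next hole well before the 85 mm end stop. The view shows the cap between the fingers at (215,265) in the scene crop. I'll centre, open and retreat.

```bash

python3 -m crank '[[[0,0,0],[0,0.004,0],0.2],[[0,0,0],[0,0.004,0],0.1],[[0,0,0],[0,0,0],-0.4],[[0,0,0],[0,0,-0.005],-1],[[0,0,0],[0,0,-0.015],-1]]'>/dev/null; python3 st.py
python3 -m crank '[[[0,0,0],[0,0,-0.04],-1],[[0,0,0],[0,0,-0.04],-1],[[0,0,0],[0,0,-0.04],-1],[[0,0,0],[0,0,-0.02],-1],[[0,0,0],[0,0,0],-1]]'
python3 - <<'E'
from go import *
I=[]
for n in('scene','top'):
    p=look(n,['button_top','cleat_face','print_head'])
    c=proj(p,[C+F@[40,50,30]])[0].astype(int)
    I.append(cv2.resize(p['image'][c[1]-60:c[1]+60,c[0]-50:c[0]+50],(400,480),interpolation=cv2.INTER_CUBIC))
cv2.imwrite('pics/b3.png',np.hstack(I))
E
```

```text
t 11.2667 F plate [ 0.4 -0.1 -1. ] P plate [52.3 83.7 58.3] w 59.47322293268482 0.0
time: 11.68
eef_pos: [522.3, 206.5, 267.2]
tcp_rot: [159.5, -0.2, 85.3]
wrist_force: [0.0, -0.2, 1.0]
grip_width: 91.2
finger_force: 0.0
scene pinpoint button_top [567.6 200.7 135.7] 0.77
scene recognise button_top [574.5 204.4 132.7] 0.71
scene recognise button_top [481.6 204.3  61.8] 0.65
scene pinpoint cleat_face [466.  123.2  30.1] 0.73
scene pinpoint cleat_face [565.  201.7 135.5] 0.63
scene recognise cleat_face [484.5 200.4  59.2] 0.82
scene pinpoint print_head [ 468.6 -102.2    3.7] 0.6
scene recognise print_head [475.1 -97.4  13.2] 0.84
top pinpoint button_top [564.2 203.4 134.7] 0.5
top recognise button_top [564.7 199.6 134. ] 0.55
top recognise button_top [ 740.  -112.8   74.2] 0.51
top pinpoint cleat_face [462.4 126.6  32.6] 0.66
top recognise cleat_face [475.6 199.2  61.8] 0.75
top recognise cleat_face [473.1 -96.5  12.6] 0.45
top pinpoint print_head [472.5 -99.    0.2] 0.72
top recognise print_head [473.7 -96.1  16.1] 0.86
```

View pics/b3.png

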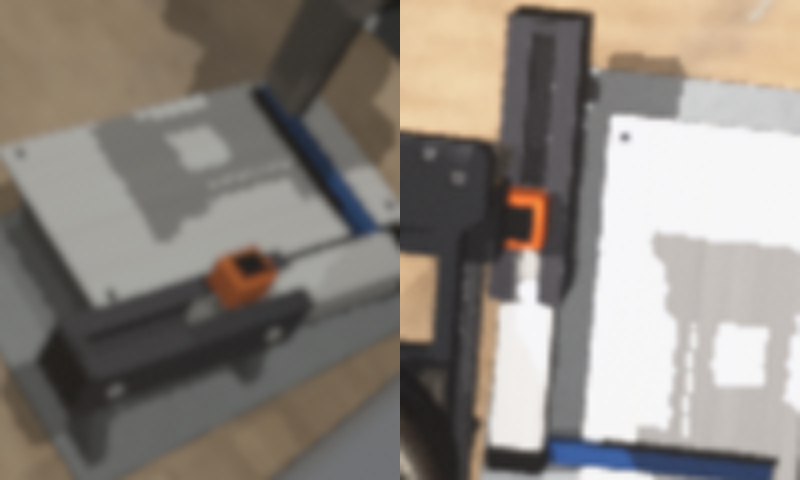

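The button is up: its top is about 66 mm above the plate as at the start, and the slide is about 69 mm. In the scene crop the cap at (245,275) sits proud of the tube. The cleat is now at s ≈ −69. Next is the print head.

```bash
cat >> go.py <<'E'
hy=np.radians(12.5); H=np.array([472,-100.5,0.])
z=np.array([0,0,-1.]); y=np.array([np.cos(hy),np.sin(hy),0]); RP=np.c_[np.cross(y,z),y,z]
E
python3 - <<'E'
from go import *
to(H+[0,0,120],RP)
to(H+[0,0,3],RP)
E
```

```text
t 12.3833 pos [521.  205.3 260.1] shift mm [-308.9  -69.8  123.5] rotvec [ 19.8   3.  -17.1] 26.306499716120896 F [ 0.5  0.1 -0.1] w 91.9
 shift after turn [-288.  -114.   140.1]
t 12.3833 pos [521.  205.3 260.1] shift mm [-309.  -109.7  233.5] rotvec [ 19.8   3.  -17.1] 26.306499716120896 F [ 0.5  0.1 -0.1] w 91.9
 shift after turn [-288.  -114.   257.1]
```

```bash

python3 -m crank '[[[4.95,0.75,-4.28],[0,0,0],-1],[[4.95,0.75,-4.28],[0,0,0],-1],[[4.95,0.75,-4.28],[0,0,0],-1],[[4.95,0.75,-4.28],[0,0,0],-1]]' >/dev/null
python3 -m crank '[[[0,0,0],[-0.032,-0.0127,0.0],-1],[[0,0,0],[-0.032,-0.0127,0.0],-1],[[0,0,0],[-0.032,-0.0127,0.0],-1],[[0,0,0],[-0.032,-0.0127,0.01],-1],[[0,0,0],[-0.032,-0.0127,0.02],-1]]' >/dev/null
python3 -m crank '[[[0,0,0],[-0.032,-0.0127,0.025],-1],[[0,0,0],[-0.032,-0.0127,0.025],-1],[[0,0,0],[-0.032,-0.0127,0.03],-1],[[0,0,0],[-0.032,-0.0127,0.03],-1],[[0,0,0],[0,0,0],-1]]' >/dev/null
python3 - <<'E'
from go import *
look('top',['print_head']);look('scene',['print_head'])
to(H+[0,0,3],RP)
E
```

```text
top pinpoint print_head [ 472.3 -100.7   -0.8] 0.65
top recognise print_head [566.8 200.9 133.8] 0.65
top recognise print_head [465.3 -63.9  12.5] 0.61
scene pinpoint print_head [ 469.9 -102.9    1. ] 0.88
scene recognise print_head [477.  -98.6  13. ] 0.86
t 13.85 pos [474.5 -92.5 128. ] shift mm [ -7.1  -4.5 125. ] rotvec [0.1 0.1 0.2] 0.23144705777717875 F [ 0.1 -1.1  0.5] w 91.9
 shift after turn [ -7.3  -4.2 125. ]
```

```bash

python3 -m crank '[[[0,0,0],[-0.0075,-0.0045,0.035],-1],[[0,0,0],[0,0,0.035],-1],[[0,0,0],[0,0,0.03],-1],[[0,0,0],[0,0,0.015],-1],[[0,0,0],[0,0,0],-1]]' >/dev/null
python3 -m crank '[[[0,0,0],[0,0,0.005],-1],[[0,0,0],[0,0,0],-1],[[0,0,0],[0,0,0],-1]]'
python3 - <<'E'
from go import *
to(H+[0,0,3],RP)
E
```

```text
time: 14.52
eef_pos: [472.0, -101.7, 8.1]
tcp_rot: [179.8, 0.1, 102.6]
wrist_force: [0.0, 0.3, 0.2]
grip_width: 92.0
finger_force: 0.0
t 14.5167 pos [ 472.  -101.7    8.1] shift mm [1.2 0.3 5.1] rotvec [0.2 0.1 0.1] 0.20521212937754352 F [0.  0.3 0.2] w 92.0
 shift after turn [1.2 0.3 5.1]
```

```bash

python3 -m crank '[[[0,0,0],[0.001,0,0.005],-1],[[0,0,0],[0,0,0],0.3],[[0,0,0],[0,0,0],1],[[0,0,0],[0,0,0],1],[[0,0,0],[0,0,0],1]]' >/dev/null
python3 -m crank '[[[0,0,0],[0,0,0],1],[[0,0,0],[0,0,0],1],[[0,0,0],[0,0,0],1],[[0,0,0],[0,0,0],1],[[0,0,0],[0,0,0],1]]'
python3 -m crank '[[[0,0,0],[0,0,-0.01],1],[[0,0,0],[0,0,-0.025],1],[[0,0,0],[0,0,-0.035],1],[[0,0,0],[0,0,-0.035],1],[[0,0,0],[0,0,0],1]]'
python3 - <<'E'
from go import *
RQ=slope_tool([0,1,0])
to(C+F@[-6,-10,110],RQ)
E
```

```text
time: 15.35
eef_pos: [470.3, -100.5, 1.4]
tcp_rot: [180.0, -0.0, 102.6]
wrist_force: [-0.2, -0.8, -0.9]
grip_width: 35.5
finger_force: 30.0
time: 15.77
eef_pos: [474.8, -102.6, 114.1]
tcp_rot: [179.4, 0.4, 102.6]
wrist_force: [0.9, -0.4, -0.7]
grip_width: 35.9
finger_force: 30.0
t 15.7667 pos [ 474.8 -102.6  114.1] shift mm [208.1  59.  -41.7] rotvec [-12.5 -16.5 -72. ] 74.86132572795047 F [ 0.9 -0.4 -0.7] w 35.9
 shift after turn [ -8.3 216.4 -40.3]
```

```bash

python3 -m crank '[[[0,0,0],[0,0,-0.03],1],[[0,0,0],[0,0,-0.03],1]]' >/dev/null
for i in 1 2 3; do python3 -m crank '[[[-1.04,-1.375,-6.0],[0,0,0],1],[[-1.04,-1.375,-6.0],[0,0,0],1],[[-1.04,-1.375,-6.0],[0,0,0],1],[[-1.04,-1.375,-6.0],[0,0,0],1]]' | grep -E "rot|grip"; done
python3 - <<'E'
from go import *
RQ=slope_tool([0,1,0])
to(C+F@[-6,-10,70],RQ)
E
```

```text
tcp_rot: [177.1, 6.3, 126.7]
grip_width: 35.9
tcp_rot: [177.0, 13.1, 150.8]
grip_width: 35.3
tcp_rot: [179.8, 19.4, 175.6]
grip_width: 35.8
t 16.9333 pos [ 469.8 -100.1  166.4] shift mm [  3.2 214.1  51.8] rotvec [ 0.3 -0.6  0.3] 0.7363768698347045 F [ 1.3  0.6 -1. ] w 35.8
 shift after turn [  4.7 214.3  50.6]
```

```bash

python3 -m crank '[[[0,-0.3,0],[0.001,0.036,0],1],[[0,-0.3,0],[0.001,0.036,0],1],[[0,0,0],[0.001,0.036,0],1],[[0,0,0],[0.001,0.036,0],1],[[0,0,0],[0,0.036,0],1]]' >/dev/null
python3 -m crank '[[[0,0,0],[0,0.033,0.005],1],[[0,0,0],[0,0,0.02],1],[[0,0,0],[0,0,0.025],1],[[0,0,0],[0,0,0],1]]'
python3 - <<'E'
from go import *
RQ=slope_tool([0,1,0])
I=[]
for n in('scene','top'):
    p=look(n,['print_head','cleat_face'])
    c=proj(p,[C+F@[0,20,30]])[0].astype(int)
    I.append(cv2.resize(p['image'][c[1]-60:c[1]+60,c[0]-50:c[0]+50],(400,480),interpolation=cv2.INTER_CUBIC))
cv2.imwrite('pics/b4.png',np.hstack(I))
to(C+F@[-6,-10,3],RQ)
E
python3 st.py
```

```text
time: 17.68
eef_pos: [497.8, 111.7, 114.4]
tcp_rot: [179.8, 19.5, 175.3]
wrist_force: [-1.3, 0.1, -2.0]
grip_width: 35.3
finger_force: 30.0
scene pinpoint print_head [494.8 109.1 115.9] 0.58
scene pinpoint cleat_face [464.1 124.9  30.2] 0.75
scene recognise cleat_face [486.8 204.6  61.4] 0.98
top pinpoint print_head [502.9 108.9 119.5] 0.74
top recognise print_head [525.6 107.2 145.1] 0.86
top recognise print_head [568.5 201.1 133.4] 0.62
top pinpoint cleat_face [537.2 119.8  -1.2] 0.51
top recognise cleat_face [524.1 200.1  81.2] 0.97
t 18.1833 pos [501.2 110.7 119.9] shift mm [ 2.   1.3 69.1] rotvec [ 0.3  0.  -0.1] 0.27434737702509276 F [ 0.6  0.8 -1. ] w 35.6
 shift after turn [ 2.   1.7 69.1]
t 18.1833 F plate [ 0.2  0.8 -1.1] P plate [ -4.  -11.7  72.1] w 35.57182207626571 29.999663829803467
```

View pics/b4.png

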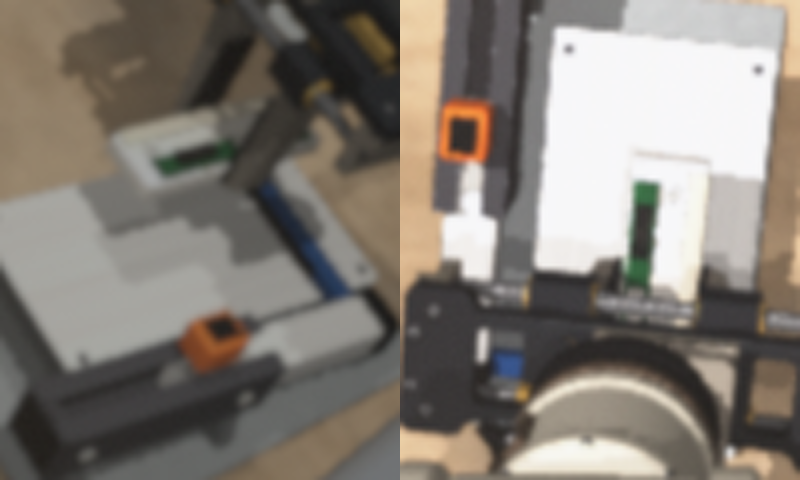

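The head is held parallel to the slope: top crop (670,240), with the long axis along the plate edge. It sits right of the centre line and about 5 mm up-slope of the cleat. I'll descend and watch the force.

```bash

python3 -m crank '[[[0,0,0],[0,0,0.03],1],[[0,0,0],[0,0,0.022],1],[[0,0,0],[0,0,0.01],1],[[0,0,0],[0,0,0],1]]' >/dev/null; python3 st.py
for i in 1 2; do python3 -m crank '[[[0,0,0],[0,0,0.0015],1],[[0,0,0],[0,0,0],1],[[0,0,0],[0,0,0],1]]' >/dev/null; python3 st.py; done
```

```text
t 18.5167 F plate [-1.1 -0.8  0.1] P plate [ -7.1 -11.6   7.6] w 35.48980696004389 29.999673664569855
t 18.7667 F plate [ 0.1 -0.5 -0.3] P plate [ -3.6 -11.1   8.9] w 35.539857764170776 29.99958962202072
t 19.0167 F plate [-0.4 -0.1 -1.2] P plate [ -4.5 -11.1   6.8] w 35.64348799550004 29.999727308750153
```

```bash

for i in 1 2 3 4; do python3 -m crank '[[[0,0,0],[0,0,0.0012],1],[[0,0,0],[0,0,0],1],[[0,0,0],[0,0,0],1]]' >/dev/null; python3 st.py; done
```

```text
t 19.2667 F plate [-0.6 -0.2 -1.4] P plate [ -4.8 -11.2   5.2] w 35.50490425083937 29.999651312828064
t 19.5167 F plate [-0.4 -0.6 -1.2] P plate [ -4.9 -11.2   4. ] w 35.87761321615475 29.999701380729675
t 19.7667 F plate [-3.8 -1.1 12.9] P plate [ -4.6 -11.1   3.6] w 35.85245006859241 30.01279592514038
t 20.0167 F plate [-9.9 -2.7 29. ] P plate [ -4.5 -11.1   3.4] w 35.36170118537922 30.03939986228943
```

Contact. I'll ease off, open and retreat along the plate normal.

```bash

python3 -m crank '[[[0,0,0],[0,0,-0.0016],1],[[0,0,0],[0,0,0],1],[[0,0,0],[0,0,0],0.05],[[0,0,0],[0,0,0],0.05],[[0,0,0],[0,0,0],0.05]]' >/dev/null; python3 st.py
python3 -m crank '[[[0,0,0],[0,0,0],-0.2],[[0,0,0],[0,0,0],-0.2],[[0,0,0],[0,0,-0.01],-0.2],[[0,0,0],[0,0,-0.03],-0.2],[[0,0,0],[0,0,-0.04],-0.2]]' >/dev/null
python3 -m crank '[[[0,0,0],[0,0,-0.04],-0.2],[[0,0,0],[0,0,-0.04],-0.2],[[0,0,0],[0,-0.03,-0.02],-0.2],[[0,0,0],[0,-0.04,0],-0.2],[[0,0,0],[0,-0.04,0],-0.2]]' >/dev/null
python3 - <<'E'
from go import *
I=[]
for n in('scene','top'):
    p=look(n,['print_head','cleat_face','button_top'])
    c=proj(p,[C+F@[0,20,30]])[0].astype(int)
    I.append(cv2.resize(p['image'][c[1]-60:c[1]+60,c[0]-50:c[0]+50],(400,480),interpolation=cv2.INTER_CUBIC))
cv2.imwrite('pics/b5.png',np.hstack(I))
E
python3 st.py
```

```text
t 20.4333 F plate [ 0.7  0.1 -0.2] P plate [ -4.7 -11.2   3.1] w 43.2760155530693 0.0
scene pinpoint print_head [518.8 108.   50.7] 0.72
scene recognise print_head [520.3 111.6  71.1] 0.64
scene pinpoint cleat_face [462.  125.8  29.4] 0.83
scene recognise cleat_face [486.8 201.3  58.9] 0.82
scene pinpoint button_top [568.6 200.6 133.9] 0.76
scene recognise button_top [574.4 201.2 132.2] 0.5
top pinpoint print_head [517.4 113.7  52.4] 0.9
top recognise print_head [517.5 109.7  69. ] 0.75
top pinpoint cleat_face [464.7 127.4  31.6] 0.92
top recognise cleat_face [480.4 202.1  60.1] 0.82
top pinpoint button_top [563.7 201.4 133. ] 0.46
top pinpoint button_top [ 668.4 -117.1    0.2] 0.38
top recognise button_top [565.7 202.8 133.4] 0.6
top recognise button_top [553.5 161.2  57.5] 0.27
t 21.9667 F plate [-0.3 -0.   0.3] P plate [  -4.8 -121.3  182.7] w 55.24974140184449 0.0
```

View pics/b5.png

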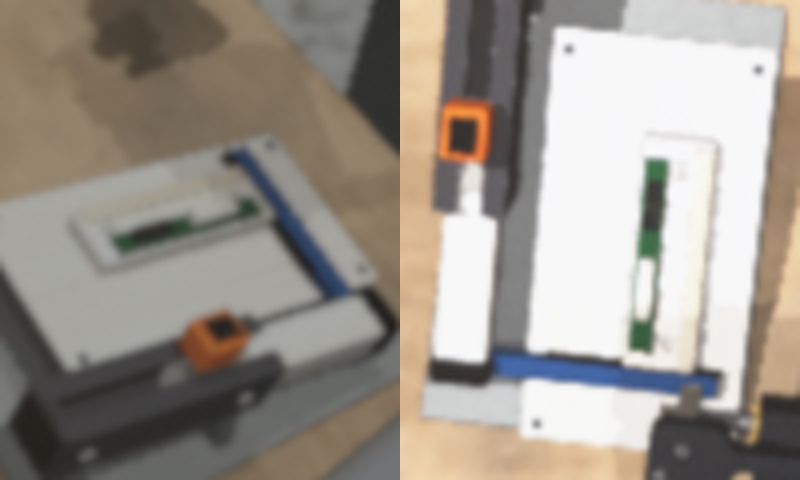

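The head lies flat with its lower end at the cleat (top crop (660,370)). Its middle is about 59 mm up-slope of the face and y is about −11 mm. The button is up and the bystanders are untouched.

```bash
python3 -m crank '[[[0,0,0],[0,0,0],-0.2],[[0,0,0],[0,0,0],-0.2],[[0,0,0],[0,0,0],-0.2]]' >/dev/null; python3 -c "
from rig import env
print(env.close_job())"
```

```text
the job is handed in; nothing more can be done
None
```

I've handed the job in; the verdict wasn't shown. By my measurements the tube slid about 69 mm, the button popped up in the next hole, and the print head lies flat up the slope against the cleat, let go, with its middle about 59 mm above the cleat face.

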